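Load a label roll on the slanted unwinder and fit its keeper bar

TASK

Load the label unwinder: slide the label roll over the slanted shaft and guide it down until it sits flat on the turntable, without letting it drop. Then lay the keeper bar across the roll, bedded in the slots of the two forked posts with its red grip outward, and let go. Leave the stapler, the tape measure and the parcel where they are.

Things in the scene. Friction and masses are not known exactly. Their poses are not given: they have to be found in the camera images.
- deck: slanted grey deck of the label unwinder, 226 wide x 150 long, on a stand fixed to the bench. Origin: on its surface on the shaft axis (52 above the bench). z runs out along the shaft and leans 30 degrees from vertical, towards the robot's near right; x points up the slope, y level across it. At y = +88 and -88 stands a dark steel forked post, 42 along x, 8 thick, 78 tall along z
- shaft_foot (a point): on the shaft axis at the turntable's surface (deck z = 6); axes as the deck's. The turntable is an aluminium disc of diameter 88 that turns freely. The steel shaft on it has diameter 23 and stands 54 above the disc; its last 8.5 tapers to diameter 15
- shaft_top (a point): centre of the shaft's free end (54 from shaft_foot); axes as the deck's
- bar_seat (a point): midpoint between the floors of the two posts' slots (deck x = 0, y = 0, z = 64), 4 beyond the shaft's end; axes as the deck's. Each post's slot opens at its outer end, is 20 wide in x (30 at its flared mouth) and 14 deep, and runs through along y. The bar's underside belongs here
- roll: white label roll with a brown core, outer diameter 56, bore 26 right through, 50 high; either end may go first. It stands on end on the bench. Origin: centre of its lower end; z along its axis
- roll_center (a point): middle of the label roll, on its axis, 25 above its lower end
- bar: aluminium keeper bar, 16 wide (x), 203 long (y), 10 thick, the same turned end for end, lying red grip up on its black end plates. Plates 26 x 4 x 22, inner faces 195 apart (they go outside the posts). Origin: middle of the bar, level with the plates' lower edge; the bar's underside is 6 above it. z up through the grip
- bar_mid (a point): middle of the keeper bar's underside (6 above the plates' lower edge); axes as the bar's
- bar_grip (a point): inside the red grip block, 24 above the bar's origin. The block is 16 wide (x, flush with the bar's sides) and 36 long (y), in the bar's middle, and its top is 35 above the origin
- stapler: red and black desk stapler, 32 x 142 x 54, a bystander; origin centre of its underside
- tape_measure: yellow tape measure, 35 x 66 x 64, a bystander; origin centre of its underside
- next_parcel: small cardboard parcel, 93 x 123 x 64, a bystander; origin centre of its underside
There are look-alikes about, which are no part of the job. Of the things shaped like the roll, the white one is meant.

How it is judged (in metres and radians):
On the way:
1. the label roll is on the shaft, flat on the turntable (x of roll_center in the frame of shaft_foot between -0.004 and 0.004 m and y of roll_center in the frame of shaft_foot between -0.004 and 0.004 m and z of roll_center in the frame of shaft_foot between 0.02 and 0.028 m and angle between the z axis of roll and the z axis of deck, either way round below 0.07 rad), for 0.2 s.
At the end, for the whole second after the job is handed in: Roll on the shaft, coaxial within 4 mm and 4 degrees, its lower face within about 4 mm of the turntable. Bar in both slots: underside within 3 mm of their floors, centred within 5 mm across and 8 mm along, parallel to the posts' line within 3.4 degrees, grip outward. Both at rest (all of step 1 and x of bar_mid in the frame of bar_seat between -0.005 and 0.005 m and y of bar_mid in the frame of bar_seat between -0.008 and 0.008 m and z of bar_mid in the frame of bar_seat between -0.003 and 0.003 m and angle between the y axis of bar and the y axis of deck, either way round below 0.06 rad and angle between the z axis of bar and the z axis of deck, either way round below 0.15 rad and linear speed of each of roll, bar below 0.01 m/s and z of bar_grip in the frame of bar_seat above 0.01 m); the robot touches nothing.
It fails at once if the label roll drops down the shaft (faster than 0.35 m/s while on it) (x of roll_center in the frame of shaft_foot between -0.008 and 0.008 m and y of roll_center in the frame of shaft_foot between -0.008 and 0.008 m and z of roll_center in the frame of shaft_foot between 0 and 0.065 m and linear speed of roll above 0.35 m/s).
It fails at once if the red and black stapler is moved more than 30 mm (distance of stapler from where it was at the start of the episode above 0.03 m).
It fails at once if the yellow tape measure is moved more than 30 mm (distance of tape_measure from where it was at the start of the episode above 0.03 m).
It fails at once if the small cardboard parcel is moved more than 30 mm (distance of next_parcel from where it was at the start of the episode above 0.03 m).
It also fails if it takes over 62 s, if anything falls off the work surface, if the arm or the gripper's body presses on something with over 40 N, if the wrist force passes 120 N, or if a joint passes its speed limit or range.

ROBOT

A 6-joint arm with a two-finger parallel gripper is mounted at the origin on a cart in front of the work surface, level with it; the furniture and walls round the work are solid. World frame = base frame: x ahead of the robot, y to its left, z up, the work surface at z = 0. Lengths are in m, angles in degrees, forces in N, time in s.
With the tool pointing down it reaches from about 0.375 to 0.9 m from the base axis. Payload 3.1 kg.
Tool frame: the origin (TCP) lies at the very end of the fingers, on their centre line; the grasp point (between the pads) lies 19 mm behind it (bot.tcp_to_grasp is the distance from the TCP to the grasp point, in m); z points along the fingers, y is the line along which they close (so a half turn about z gives the same grasp; the last joint's range is limited). The gripper opens to 87 mm and grips with 3 to 60 N. Pads are 19 mm wide; open, the fingers measure 117 mm over their backs; the gripper's body (75 mm by 190 mm) begins 51 mm behind the grasp point.
Start: joints at [63.226, 30.224, 82.088, -0, 67.689, -10.227], TCP at [0.178, 0.599, 0.223] pointing down, gripper open.
Joint ranges: [-176.69, 176.69], [-43.24, 126.21], [12.49, 139.97], [-82, 262], [0, 151.66], [-163.58, 163.58]. Speed limits (degrees/s): [159.86, 159.86, 180, 180, 180, 180].

INTERFACE

Orientations are given as a 3x3 rotation matrix whose columns are the frame's x, y, z axes.
In Python, from rig import telemetry, capture, camera_info, job, bot gives the robot as it stands. The module is installed in compiled form; this text tells all that it offers.
- The arm moves only by the tool carry_out, never from a script. Its argument "deltas" is a list that holds one entry, the list of rows, each a list of 7 numbers: the shift along the tool's x, y, z scaled (see below), then the turn, a rotation vector about the tool's x, y, z scaled (see below), then the closure, from -1 (fully open) to 1 (shut). In form: [[[dx, dy, dz, ax, ay, az, claw], ...]]. A call has exactly 10 rows; each row is the pose to reach, as a shift and turn from the pose commanded when the call began, along the tool's axes at that moment, turning the shorter way round; what a row does not reach only later rows make up. The controller multiplies each number of a shift by 15 cm and each number of a turn by 360 degrees. A row lasts 1/12 s, in which the tool goes at most 41.7 mm and 7.16 degrees, less where a joint would pass 70% of its speed; a pose out of reach is approached as far as the arm can. A call with a number of a shift or a turn outside -1 to 1 is refused whole. A call with a gripper value outside its range is refused whole. The fingers move at their own pace and stop on an object; the grip force is fixed at half the most. Time passes only in rows, so rows that repeat a pose let the fingers close, or fill a call up. It gives the time, the measured TCP pose, the force, the opening and the grip force at its end, in the units of the state.
- telemetry.read_state(): the state, without advancing time (a new reading comes with each control period).
- capture(name): name is "scene" or "top"; returns the picture (400x640x3 uint8, red, green, blue); there is no depth.
- camera_info(name): a dict with "mtx" (3x3 intrinsics, pixels), "cam_to_world" (4x4, takes a point from camera to world coordinates). Camera axes: x right, y down, z forward; pixel columns grow to the right and rows downward; lengths in m; the calibration is good to about 2 mm. A picture is of the moment at which its call begins. camera_info takes no time and is no camera call.
- job.hand_in(): hands the job in; it is judged then, once.
The state is a dict: "time_s": time; "joint_positions": joint angles; "qvel": joint speeds; "tau": joint torques, N m; "position": TCP position; "tcp_rot": TCP orientation; "force": force on the tool from outside, world axes, zero at the start; "moment": the same for the moment, N m; "opening": opening from 0.0 (shut) to 1.0 (fully open); "grasp_force": force on a finger pad.
Only numpy, scipy, OpenCV 4.12 (cv2) and the standard library are available. Lean on these libraries where they do the work, as an engineer would, in place of code of your own. Each camera call takes 0.05 s, during which the arm holds its last target. There are 200 camera calls.

## Working session

There is one attempt and no reset: what is moved stays moved. The work goes in short steps, Python scripts to look and compute and a tool call to move; the robot and the scene stay as the last step left them, time stands still between calls to the robot, and variables do not carry over. Pictures are saved under pics/ and viewed, at most 10 in all, crops included, and the job is handed in when it is done.

Besides the shell and the picture viewer there is one more tool, called after "Emit:" by a JSON object that holds its "api" and its "payload". carry_out: Moves the arm, as the interface text tells. Its arguments: {"type":"object","properties":{"deltas":{"type":"array","items":{"type":"array","items":{"type":"array","items":{"type":"number"}}}}},"required":["deltas"]}

```bash
mkdir -p pics; ls
python3 - <<'E'
from rig import *
import cv2,numpy as np
for n in("scene","top"):
    im=capture(n); cv2.imwrite(f"pics/{n}0.png",im[:,:,::-1])
    c=camera_info(n); print(n,np.round(c["mtx"],1).tolist(),np.round(c["cam_to_world"],4).tolist())
print(telemetry.read_state())
E
```

```text
pics
scene [[387.8, 0.0, 323.5], [0.0, 387.8, 189.3], [0.0, 0.0, 1.0]] [[0.7692, -0.345, 0.5378, -0.1828], [-0.6389, -0.4276, 0.6395, -0.9909], [0.0094, -0.8355, -0.5494, 0.8507], [0.0, 0.0, 0.0, 1.0]]
top [[424.6, 0.0, 314.6], [0.0, 424.6, 194.7], [0.0, 0.0, 1.0]] [[0.0112, -0.9936, 0.1121, 0.4437], [-0.9997, -0.0136, -0.0213, -0.0861], [0.0227, -0.1118, -0.9935, 1.2687], [0.0, 0.0, 0.0, 1.0]]
{'time_s': 0.1, 'joint_positions': array([ 6.32245909e+01,  3.02736241e+01,  8.21486179e+01,  5.47670503e-04,
        6.76890900e+01, -1.02279571e+01]), 'qvel': array([ 0.03976087, -0.03916177, -0.21742401, -0.03045301,  0.08433988,
        0.08686318]), 'tau': array([-3.39547350e-04, -4.40991855e+01, -1.77150536e+01,  6.34158100e-02,
        5.34578261e-02, -5.68169196e-05]), 'position': array([0.17768312, 0.59853019, 0.22167202]), 'tcp_rot': array([[-9.58582994e-01,  2.84811979e-01, -8.83254719e-04],
       [ 2.84813128e-01,  9.58581497e-01, -1.73078378e-03],
       [ 3.53723677e-04, -1.91066244e-03, -9.99998112e-01]]), 'force': array([ 0.28865306,  0.07496979, -0.37145032]), 'moment': array([ 0.05344956, -0.00726817, -0.04513645]), 'grasp_force': 0.0, 'opening': 1.0014030851559796}
```

View pics/scene0.png

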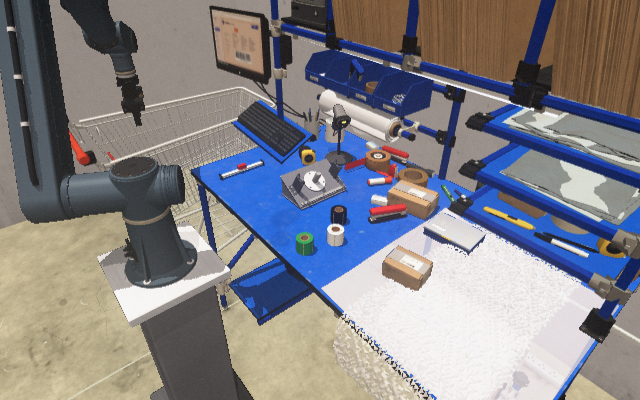

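View pics/top0.png

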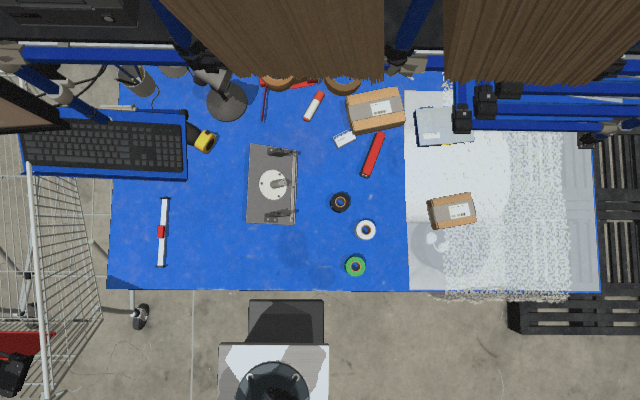

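The scene shows the white roll at top (366,230), with look-alikes green (356,266) and black (340,202), plus tape rolls at (278,80) and (343,80). I choose the white roll. The bar with its red block is at (162,232), and the deck shaft is near (280,183). Next, close crops.

Run:
```python
import cv2,numpy as np
t=cv2.imread("pics/top0.png");s=cv2.imread("pics/scene0.png")
def crop(im,x,y,w,h,k): return cv2.resize(im[y:y+h,x:x+w],None,fx=k,fy=k,interpolation=cv2.INTER_CUBIC)
a=crop(t,240,136,66,100,6)[:600]
b=crop(t,330,190,60,60,5); c=crop(t,145,190,30,85,0+4)
out=np.zeros((600,800,3),np.uint8)
out[:600,:396]=a; out[:300,400:700]=b
d=crop(s,272,158,80,58,5-0); out[310:600,400:800]=d[:290]
cv2.imwrite("pics/crop1.png",out)
cv2.imwrite("pics/crop2.png",np.hstack([crop(t,145,190,40,85,7)[:595],crop(s,210,150,65,40,8-0)[:320].copy() if 0 else cv2.copyMakeBorder(crop(s,210,150,65,40,8),0,275,0,0,cv2.BORDER_CONSTANT)]))
```

```text
(no output)
```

View pics/crop1.png

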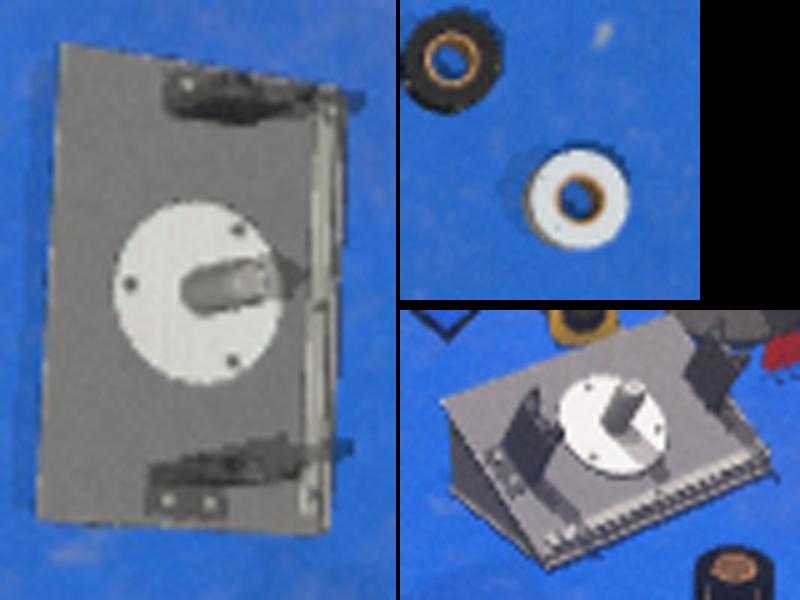

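View pics/crop2.png

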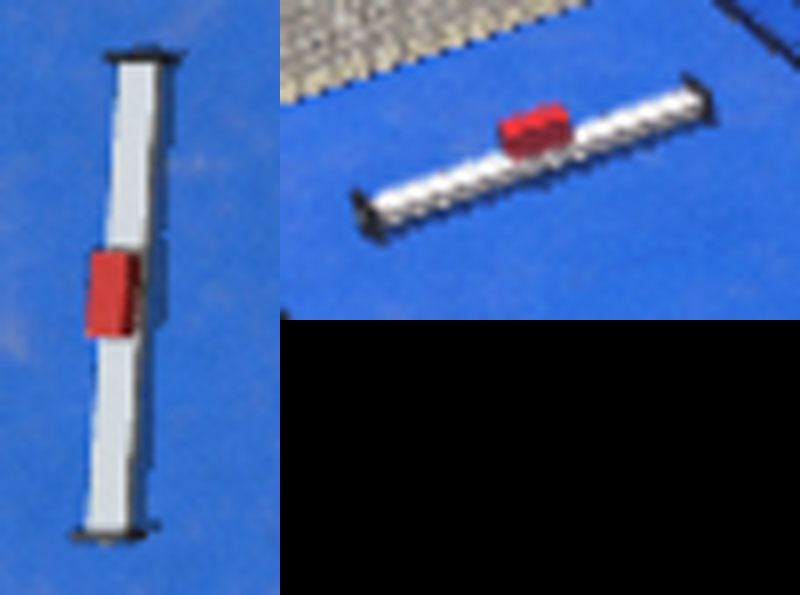

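White roll confirmed, standing at crop (580,200), i.e. top (366,229.5). Its neighbour is black. The deck's shaft leans to image right, the posts are at deck ±y (image up/down), and the bar lies red grip up. Now I'll fit the poses.

```bash
cat > h.py <<'E'
import numpy as np,cv2
from scipy.optimize import least_squares
from scipy.spatial.transform import Rotation as R
from rig import *
C={n:camera_info(n) for n in("scene","top")}
def ray(n,p):
    c=C[n];M=np.array(c["cam_to_world"]);d=np.linalg.inv(c["mtx"])@np.c_[np.atleast_2d(p),np.ones(len(np.atleast_2d(p)))].T
    return M[:3,3],(M[:3,:3]@d).T
def proj(n,P):
    c=C[n];M=np.linalg.inv(c["cam_to_world"]);q=(np.atleast_2d(P)@M[:3,:3].T+M[:3,3])@np.array(c["mtx"]).T
    return q[:,:2]/q[:,2:]
def onplane(n,p,o,nrm):
    c,d=ray(n,p); return c+d*(((o-c)@nrm)/(d@nrm))[:,None]
def deckR(yaw): # yaw: direction of deck y in world (level)
    y=np.array([np.cos(yaw),np.sin(yaw),0]);h=np.array([-y[1],y[0],0])*1. # h: uphill horizontal
    x=h*np.cos(np.pi/6)+[0,0,.5]; z=np.cross(x,y)
    return np.c_[x,y,z]
E
cat > fit.py <<'E'
from h import *
s=cv2.imread("pics/scene0.png");t=cv2.imread("pics/top0.png")
def hull(im,x0,y0,x1,y1,f):
    k=4;c=cv2.resize(im[y0:y1,x0:x1],None,fx=k,fy=k,interpolation=cv2.INTER_CUBIC)
    m=f(c.astype(int)).astype(np.uint8);n,l,st,_=cv2.connectedComponentsWithStats(m)
    i=1+np.argmax(st[1:,4]);cs,_=cv2.findContours((l==i).astype(np.uint8),cv2.RETR_EXTERNAL,cv2.CHAIN_APPROX_NONE)
    p=cs[0][:,0].astype(float);return (p+.5)/k-.5+[x0,y0],st[i]
wh=lambda c:(c.min(2)>165)
H={}
for n,im,b in(("top",t,(255,165,292,203)),("scene",s,(300,165,340,196))):
    H[n],st=hull(im,*b,wh);print(n,"disc",st)
def res(v):
    r=deckR(v[2]);o=np.array([v[0],v[1],.052]);a=[]
    for n in H:
        q=(onplane(n,H[n],o+.006*r[:,2],r[:,2])-o)@r
        e=(np.hypot(q[:,0],q[:,1])-.044);a.append(e)
    A=np.concatenate(a)
    cor=np.array([[v[3]+.150,.113,0],[v[3]+.15,-.113,0]])@r.T+o
    tp=np.array([[249.5,142.7],[245.8,222.2]]);sp=np.array([[326.5,158.1],[280.6,176.6]])
    B=np.r_[(proj("top",cor)-tp).ravel(),(proj("scene",cor)-sp).ravel()]*.003
    return np.r_[A/np.sqrt(len(A))*3,B]
for v0 in([.45,.05,0,-.075],):
    f=least_squares(res,v0,loss="soft_l1",f_scale=.002);print("deck",f.x,np.degrees(f.x[2]),f.cost)
    print("corner res mm",np.round(res(f.x)[-8:]*1e3,1))
    a=res(f.x)[:-8]*np.sqrt(len(res(f.x))-8)/3*1e3;print("disc res mm median",np.median(a),np.percentile(a,[10,90]))
    v=f.x;r=deckR(v[2]);o=np.array([v[0],v[1],.052])
    for nm,P in(("disc",[0,0,.006]),("top",[0,0,.06]),("post+",[0,.088,.078]),("post-",[0,-.088,.078])):
        P=o+r@P;print(nm,P.round(4),proj("top",P).round(1),proj("scene",P).round(1))
# roll top circle
def rr(f):
    def g(v):return np.concatenate([np.hypot(*(onplane(n,RH[n],np.array([0,0,.05]),np.array([0,0,1.]))[:,:2]-v).T)-.028 for n in f])
    return least_squares(g,[.3,-.2],loss="soft_l1",f_scale=.001)
W=lambda c:(c.min(2)>150)
RH={"top":hull(t,350,215,382,246,lambda c:c.min(2)>170)[0],"scene":hull(s,322,220,350,250,lambda c:c.min(2)>195)[0]}
for f in(["top"],["scene"],["top","scene"]):q=rr(f);print("roll",f,q.x.round(4),q.cost)
# bar
px=lambda p,k,o:(np.array(p)+.5)/k-.5+o
tp=px([[138,63],[109,529],[108,293]],7,[145,190])
sp=px([[703-280,103-0],[375-280,213]],8,[210,150]) # plate ends approx
def br(v):
    y=np.array([np.cos(v[2]),np.sin(v[2]),0]);o=np.array([v[0],v[1],0])
    P=lambda a,z:o+a*y+[0,0,z]
    return (proj("top",[P(.0975,.016),P(-.0975,.016),P(0,.035)])-tp).ravel()
f=least_squares(br,[.33,.36,0]);print("bar",f.x,f.fun.round(2))
y=np.array([np.cos(f.x[2]),np.sin(f.x[2]),0])
print(proj("scene",[np.r_[f.x[:2],0]+a*y+[0,0,.011] for a in(.1015,-.1015)]),"vs",sp)
E
python3 fit.py
```

```text
top disc [  16   19  111  121 8009]
scene disc [  14   22   88   81 4284]
deck [ 0.61128321  0.01277194 -0.00098442 -0.07965006] -0.05640327102969059 0.0006028994832743874
corner res mm [ 1.  -1.9  4.9 -0.7 -1.2 -1.7 -0.8 -3.3]
disc res mm median -2.91556218358453 [-26.04104764   6.04574564]
disc [0.6113 0.0158 0.0468] [[270.5 183.9]] [[313.3 180.9]]
top [0.6113 0.0428 0.    ] [[262.8 185.9]] [[309.2 188. ]]
post+ [ 0.6993  0.0517 -0.0155] [[261.1 158. ]] [[324.6 183. ]]
post- [ 0.5233  0.0519 -0.0155] [[259.5 215.4]] [[290.1 198.1]]
roll ['top'] [ 0.4829 -0.2593] 0.00011485159644770447
roll ['scene'] [ 0.4802 -0.2633] 6.57206835712849e-05
roll ['top', 'scene'] [ 0.4816 -0.2611] 0.0004211530986845032
bar [ 0.47060725  0.33036576 -0.01068892] [-0.   -0.24 -0.01  0.26  0.02 -0.03]
[[262.21607775 161.37254896]
 [220.00504443 176.20249708]] vs [[262.4375 162.4375]
 [221.4375 176.1875]]
```

```bash
sed -i 's/h=np.array(\[-y\[1\],y\[0\],0\])\*1\./h=np.array([y[1],-y[0],0])/' h.py
sed -i 's/\[.45,.05,0,-.075\]/[.6,.02,np.pi,-.075]/; s/\[v\[3\]+.150,.113,0\],\[v\[3\]+.15,-.113,0\]/[v[3]+.150,-.113,0],[v[3]+.15,.113,0]/; s/f_scale=.002/f_scale=.001/' fit.py
cat >> fit.py <<'E'
RH={"top":RH["top"],"scene":RH["scene"]}
for n in RH:
    h=cv2.convexHull(RH[n].astype(np.float32));print(n,cv2.fitEllipse(h),RH[n].min(0),RH[n].max(0))
for n in RH: print(n,proj(n,[.4816,-.2611,.05]))
k=4
E
python3 fit.py
```

```text
top disc [  16   19  111  121 8009]
scene disc [  14   22   88   81 4284]
deck [ 0.60824303  0.01436159  3.11870998 -0.08017372] 178.6889191125269 0.0004199033675121755
corner res mm [ 2.4 -0.   1.   1.1 -1.5 -0.8 -3.5 -3.9]
disc res mm median -2.954574769848856 [-27.97330236   2.61997833]
disc [0.6082 0.0114 0.0572] [[271.7 184.5]] [[313.4 179.4]]
top [ 0.6076 -0.0156  0.104 ] [[280.2 182.5]] [[317.7 171.8]]
post+ [ 0.5194 -0.0226  0.1195] [[281.8 214. ]] [[299.9 176.7]]
post- [ 0.6953 -0.0266  0.1195] [[284.5 150.2]] [[337.2 162.2]]
roll ['top'] [ 0.4829 -0.2593] 0.00011485159644770447
roll ['scene'] [ 0.4802 -0.2633] 6.57206835712849e-05
roll ['top', 'scene'] [ 0.4816 -0.2611] 0.0004211530986845032
bar [ 0.47060725  0.33036576 -0.01068892] [-0.   -0.24 -0.01  0.26  0.02 -0.03]
[[262.21607775 161.37254896]
 [220.00504443 176.20249708]] vs [[262.4375 162.4375]
 [221.4375 176.1875]]
top ((365.4474182128906, 229.45899963378906), (18.889707565307617, 19.17482566833496), 142.61692810058594) [355.875 219.875] [374.875 238.625]
scene ((335.14276123046875, 229.14501953125), (11.249484062194824, 16.57238006591797), 92.45516967773438) [326.875 223.625] [343.375 234.375]
top [[366.04537958 229.8530452 ]]
scene [[334.98072592 228.51313807]]
```

```bash
cat > fit2.py <<'E'
exec(open("fit.py").read().split("def res")[0])
wh=lambda c:(c.min(2)>140)
for n,im,b in(("top",t,(255,165,292,203)),("scene",s,(300,165,340,196))):
    H[n],st=hull(im,*b,wh);print(n,"disc",st)
tip={"top":[282.3,181.4],"scene":[318.8,173.4]}
cor={"top":np.array([[249.5,142.7],[245.8,222.2]]),"scene":np.array([[326.5,158.1],[280.6,176.6]])}
def mk(keys,keep):
    def g(v):
        r=deckR(v[2]);o=np.array([v[0],v[1],.052]);a=[]
        for n in keys:
            q=(onplane(n,H[n][keep[n]],o+.006*r[:,2],r[:,2])-o)@r
            e=np.hypot(q[:,0],q[:,1])-.044;a.append(e/np.sqrt(len(e))*3)
            a.append((proj(n,o+r@[0,0,.06])[0]-tip[n])*.0015)
            P=proj(n,np.array([[.07,-.113,0],[.07,.113,0]])@r.T+o);d=P[1]-P[0];D=np.diff(cor[n],axis=0)[0]
            a.append([(d[0]*D[1]-d[1]*D[0])/np.hypot(*D)*.002])
        return np.concatenate(a)
    return g
for keys in(["top"],["scene"],["top","scene"]):
    keep={n:np.ones(len(H[n]),bool) for n in keys};v=np.array([.609,.012,np.pi])
    for it in range(8):
        v=least_squares(mk(keys,keep),v,loss="soft_l1",f_scale=.0005).x
        r=deckR(v[2]);o=np.array([v[0],v[1],.052])
        for n in keys:
            q=(onplane(n,H[n],o+.006*r[:,2],r[:,2])-o)@r;e=np.hypot(q[:,0],q[:,1])-.044;keep[n]=abs(e)<(.008 if it<3 else .004)
    print(keys,v.round(4),np.degrees(v[2]),{n:(keep[n].mean().round(2),(proj(n,o+r@[0,0,.06])[0]-tip[n]).round(1),(proj(n,np.array([[.07,-.113,0],[.07,.113,0]])@r.T+o)-cor[n]).round(1).tolist()) for n in keys})
    print("   foot",(o+r@[0,0,.006]).round(4),"top",(o+r@[0,0,.06]).round(4))
# overlay
ov=[]
for n,im,x,y,w,h,k in(("top",t,240,138,66,92,6),("scene",s,272,148,80,60,5)):
    c=cv2.resize(im[y:y+h,x:x+w],None,fx=k,fy=k,interpolation=cv2.INTER_CUBIC)
    a=np.linspace(0,2*np.pi,60)
    L=[np.c_[.044*np.cos(a),.044*np.sin(a),0*a+.006],np.c_[.0075*np.cos(a),.0075*np.sin(a),0*a+.06]]
    L+=[np.array([[-.021,yy,0],[-.021,yy,.078],[.021,yy,.078],[.021,yy,0]]) for yy in(.088,-.088)]
    for l in L: cv2.polylines(c,[np.int32(((proj(n,l@r.T+o)-[x,y]+.5)*k-.5).round())],False,(0,0,255) ,1)
    ov.append(cv2.copyMakeBorder(c,0,600-c.shape[0],0,0,cv2.BORDER_CONSTANT))
cv2.imwrite("pics/ov.png",np.hstack(ov))
E
python3 fit2.py
```

```text
top disc [  16   19  111  121 8009]
scene disc [  14   22   88   81 4284]
top disc [  15   17  114  125 9226]
scene disc [    0     0   160   124 12860]
['top'] [0.6086 0.0118 3.1244] 179.01589315036534 {'top': (np.float64(0.99), array([-1.2,  1. ]), [[1.4, -0.0], [1.4, 0.4]])}
   foot [0.6086 0.0088 0.0572] top [ 0.6081 -0.0182  0.104 ]
['scene'] [ 0.5984 -0.0063  3.1452] 180.20532423650397 {'scene': (np.float64(0.16), array([0.5, 1.4]), [[0.1, 2.2], [-0.2, 2.2]])}
   foot [ 0.5984 -0.0093  0.0572] top [ 0.5985 -0.0363  0.104 ]
['top', 'scene'] [0.6078 0.0109 3.1232] 178.94614992491967 {'top': (np.float64(0.97), array([-0.8,  1.3]), [[1.8, 0.2], [1.7, 0.6]]), 'scene': (np.float64(0.14), array([-0.6, -1.2]), [[-0.2, 0.0], [-0.8, -0.8]])}
   foot [0.6077 0.0079 0.0572] top [ 0.6072 -0.0191  0.104 ]
```

View pics/ov.png

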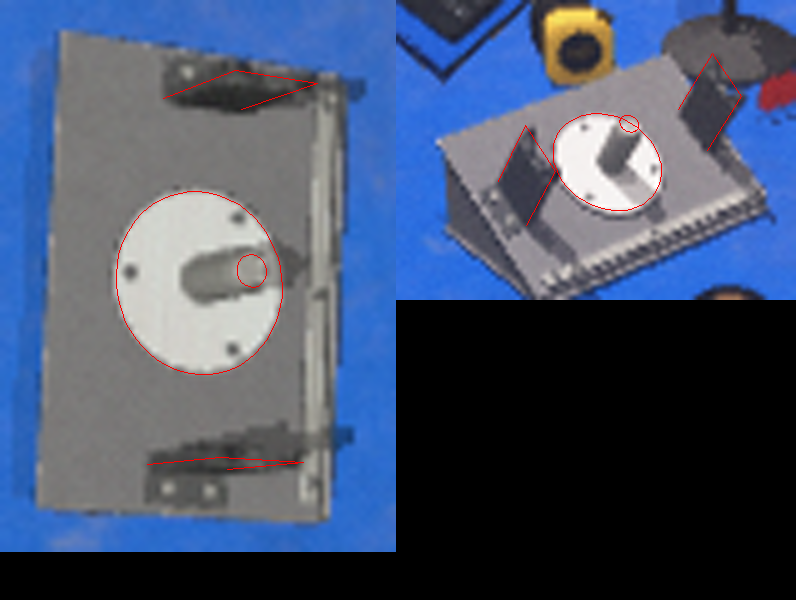

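Overlay: the disc and posts fit to within about 1 px. The shaft tip in top is at about (282.5,182.4), a touch up and right of the fit. My estimates are foot ≈ (0.6085,0.0085,0.057), tip ≈ (0.609,-0.019,0.104) and yaw ≈ 178.5°. Time to move.

```bash
cat > go.py <<'E'
# usage: go.py x y z mode [yawdeg]; mode d=down (tool y along yawdeg from world x), t=tilted to deck (tool y=+deck x)
import sys;from h import *
s=telemetry.read_state();Rc=np.array(s["tcp_rot"]);p=np.array(s["position"])
T=np.array([float(a) for a in sys.argv[1:4]]);m=sys.argv[4];a=np.radians(float(sys.argv[5]))
if m=="d": y=np.array([np.cos(a),np.sin(a),0]);z=np.array([0,0,-1.])
else: D=deckR(a);y=D[:,0];z=-D[:,2]
Rt=np.c_[np.cross(y,z),y,z]
print("sh",(Rc.T@(T-p)/.15).round(4),"turn",(R.from_matrix(Rc.T@Rt).as_rotvec()/(2*np.pi)).round(4),"| deg",(R.from_matrix(Rc.T@Rt).magnitude()*57.3).round(1),"t",s["time_s"],"q",s["joint_positions"].round(0),"F",s["force"].round(1),"p",p.round(4))
E
python3 go.py .30 .45 .22 d 90; python3 go.py .42 .20 .22 d 90
```

```text
Traceback (most recent call last):
  File "go.py", line 8, in <module>
    print("sh",(Rc.T@(T-p)/.15).round(4),"turn",(R.from_matrix(Rc.T@Rt).as_rotvec()/(2*np.pi)).round(4),"| deg",(R.from_matrix(Rc.T@Rt).magnitude()*57.3).round(1),"t",s["time_s"],"q",s["joint_positions"].round(0),"F",s["force"].round(1),"p",p.round(4))
                                                                                                                ^^^^^^^^^^^^^^^^^^^^^^^^^^^^^^^^^^^^^^^^^^^^^^^
AttributeError: 'float' object has no attribute 'round'
Traceback (most recent call last):
  File "go.py", line 8, in <module>
    print("sh",(Rc.T@(T-p)/.15).round(4),"turn",(R.from_matrix(Rc.T@Rt).as_rotvec()/(2*np.pi)).round(4),"| deg",(R.from_matrix(Rc.T@Rt).magnitude()*57.3).round(1),"t",s["time_s"],"q",s["joint_positions"].round(0),"F",s["force"].round(1),"p",p.round(4))
                                                                                                                ^^^^^^^^^^^^^^^^^^^^^^^^^^^^^^^^^^^^^^^^^^^^^^^
AttributeError: 'float' object has no attribute 'round'
```

Emit:
{"api": "carry_out", "payload": {"deltas": [[[-1,-1,0,0,0,-0.046,-1],[-1,-1,0,0,0,-0.046,-1],[-1,-1,0,0,0,-0.046,-1],[-1,-1,0,0,0,-0.046,-1],[-1,-1,0,0,0,-0.046,-1],[-1,-1,0,0,0,-0.046,-1],[-1,-1,0,0,0,-0.046,-1],[-1,-1,0,0,0,-0.046,-1],[-1,-1,0,0,0,-0.046,-1],[-1,-1,0,0,0,-0.046,-1]]]}}

```text
time_s: 0.93
position: [0.2784, 0.4139, 0.2225]
tcp_rot: [[-1.0, -0.002, 0.0], [-0.002, 1.0, 0.001], [-0.0, 0.001, -1.0]]
force: [0.7, 0.8, -0.2]
opening: 0.996
grasp_force: 0.0
```

```bash
sed -i 's/(R.from_matrix(Rc.T@Rt).magnitude()\*57.3).round(1)/round(R.from_matrix(Rc.T@Rt).magnitude()*57.3,1)/' go.py; python3 go.py .42 .25 .22 d 90;python3 go.py .4816 -.2611 .013 d 90
```

```text
sh [-0.9414 -1.0949  0.016 ] turn [0.0001 0.     0.0004] | deg 0.1 t 0.9333 q [ 43.  21. 100.   0.  60. -47.] F [ 0.7  0.8 -0.2] p [0.2784 0.4139 0.2225]
sh [-1.3443 -4.5038  1.3942] turn [0.0001 0.     0.0004] | deg 0.1 t 0.9333 q [ 43.  21. 100.   0.  60. -47.] F [ 0.7  0.8 -0.2] p [0.2784 0.4139 0.2225]
```

Emit:
{"api": "carry_out", "payload": {"deltas": [[[-0.9,-1,0,0,0,0,-1],[-0.9,-1,0,0,0,0,-1],[-0.9,-1,0,0,0,0,-1],[-0.9,-1,0,0,0,0,-1],[-0.9,-1,0,0,0,0,-1],[-0.9,-1,0,0,0,0,-1],[-0.9,-1,0,0,0,0,-1],[-0.9,-1,0,0,0,0,-1],[-0.9,-1,0,0,0,0,-1],[-0.9,-1,0,0,0,0,-1]]]}}

```text
time_s: 1.77
position: [0.4128, 0.2639, 0.2224]
tcp_rot: [[-1.0, -0.003, -0.001], [-0.003, 1.0, 0.0], [0.001, 0.0, -1.0]]
force: [0.5, -0.2, 0.4]
opening: 1.0
grasp_force: 0.0
```

Emit:
{"api": "carry_out", "payload": {"deltas": [[[-0.44,-1,0,0,0,0,-1],[-0.44,-1,0,0,0,0,-1],[-0.44,-1,0,0,0,0,-1],[-0.44,-1,0,0,0,0,-1],[-0.44,-1,0,0,0,0,-1],[-0.44,-1,0,0,0,0,-1],[-0.44,-1,0,0,0,0,-1],[-0.44,-1,0,0,0,0,-1],[-0.44,-1,0,0,0,0,-1],[-0.44,-1,0,0,0,0,-1]]]}}

```text
time_s: 2.6
position: [0.4794, 0.114, 0.2226]
tcp_rot: [[-1.0, -0.003, -0.0], [-0.003, 1.0, 0.0], [0.0, 0.0, -1.0]]
force: [-0.4, -0.2, 0.9]
opening: 1.002
grasp_force: 0.0
```

Emit:
{"api": "carry_out", "payload": {"deltas": [[[0,-1,0,0,0,0,-1],[0,-1,0,0,0,0,-1],[0,-1,0,0,0,0,-1],[0,-1,0,0,0,0,-1],[0,-1,0,0,0,0,-1],[0,-1,0,0,0,0,-1],[0,-1,0,0,0,0,-1],[0,-1,0,0,0,0,-1],[0,-1,0,0,0,0,-1],[0,-1,0,0,0,0,-1]]]}}

```text
time_s: 3.43
position: [0.48, -0.0361, 0.2226]
tcp_rot: [[-1.0, -0.002, -0.0], [-0.002, 1.0, 0.0], [0.0, 0.0, -1.0]]
force: [0.7, -0.5, -1.1]
opening: 1.002
grasp_force: 0.0
```

Emit:
{"api": "carry_out", "payload": {"deltas": [[[0,-1,0,0,0,0,-1],[0,-1,0,0,0,0,-1],[0,-1,0,0,0,0,-1],[0,-1,0,0,0,0,-1],[0,-1,0,0,0,0,-1],[0,-1,0,0,0,0,-1],[0,-1,0,0,0,0,-1],[0,-1,0,0,0,0,-1],[0,-1,0,0,0,0,-1],[0,-1,0,0,0,0,-1]]]}}

```text
time_s: 4.27
position: [0.4802, -0.186, 0.2226]
tcp_rot: [[-1.0, -0.002, -0.0], [-0.002, 1.0, 0.0], [0.0, 0.0, -1.0]]
force: [-0.8, -0.2, 0.8]
opening: 0.999
grasp_force: 0.0
```

```bash
python3 go.py .4816 -.2611 .10 d 90
```

```text
sh [-0.0087 -0.5006  0.8174] turn [ 0.     -0.      0.0003] | deg 0.1 t 4.2667 q [ -34.   22.   98.    0.   61. -124.] F [-0.8 -0.2  0.8] p [ 0.4802 -0.186   0.2226]
```

Emit:
{"api": "carry_out", "payload": {"deltas": [[[-0.01,-0.5,0,0,0,0,-1],[-0.01,-0.5,0,0,0,0,-1],[-0.01,-0.5,0.25,0,0,0,-1],[-0.01,-0.5,0.5,0,0,0,-1],[-0.01,-0.5,0.75,0,0,0,-1],[-0.01,-0.5,0.85,0,0,0,-1],[-0.01,-0.5,0.95,0,0,0,-1],[-0.01,-0.5,0.95,0,0,0,-1],[-0.01,-0.5,0.95,0,0,0,-1],[-0.01,-0.5,0.95,0,0,0,-1]]]}}

```text
time_s: 5.1
position: [0.4825, -0.2625, 0.081]
tcp_rot: [[-1.0, -0.001, 0.001], [-0.001, 1.0, -0.001], [-0.001, -0.001, -1.0]]
force: [0.9, -0.5, 0.1]
opening: 0.999
grasp_force: 0.0
```

```bash
python3 go.py .4816 -.2611 .013 d 90
python3 - <<'E'
from h import *
o=[]
for n,P in(("scene",[.48,-.26,.04]),("top",[.48,-.26,.04])):
    im=capture(n)[:,:,::-1];x,y=proj(n,P)[0].astype(int);o.append(cv2.resize(im[y-35:y+35,x-35:x+35],(400,400),interpolation=cv2.INTER_CUBIC))
cv2.imwrite("pics/g1.png",np.hstack(o))
E
```

```text
sh [0.0064 0.0096 0.453 ] turn [-0.0002  0.0002  0.0002] | deg 0.1 t 5.1 q [ -40.   36.  100.   -0.   44. -130.] F [ 0.9 -0.5  0.1] p [ 0.4825 -0.2625  0.081 ]
```

View pics/g1.png

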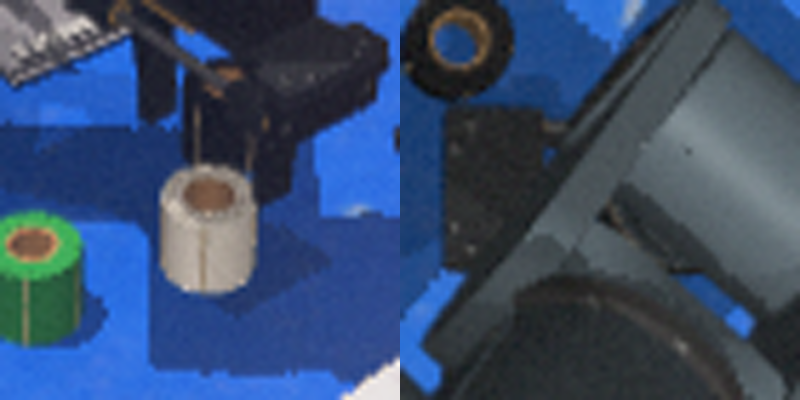

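The fingers straddle the white roll in scene. Descend and close.

Emit:
{"api": "carry_out", "payload": {"deltas": [[[0.006,0.01,0.08,0,0,0,-1],[0.006,0.01,0.16,0,0,0,-1],[0.006,0.01,0.24,0,0,0,-1],[0.006,0.01,0.32,0,0,0,-1],[0.006,0.01,0.38,0,0,0,-1],[0.006,0.01,0.42,0,0,0,-1],[0.006,0.01,0.445,0,0,0,-1],[0.006,0.01,0.445,0,0,0,-1],[0.006,0.01,0.445,0,0,0,0],[0.006,0.01,0.445,0,0,0,0.3]]]}}

```text
time_s: 6.03
position: [0.4811, -0.2611, 0.0138]
tcp_rot: [[-1.0, -0.0, 0.001], [-0.0, 1.0, -0.001], [-0.001, -0.001, -1.0]]
force: [-0.1, -0.4, -0.4]
opening: 0.92
grasp_force: 0.0
```

Emit:
{"api": "carry_out", "payload": {"deltas": [[[0,0,0,0,0,0,1],[0,0,0,0,0,0,1],[0,0,0,0,0,0,1],[0,0,0,0,0,0,1],[0,0,0,0,0,0,1],[0,0,0,0,0,0,1],[0,0,-0.03,0,0,0,1],[0,0,-0.1,0,0,0,1],[0,0,-0.2,0,0,0,1],[0,0,-0.3,0,0,0,1]]]}}

```text
time_s: 6.87
position: [0.4804, -0.2607, 0.0589]
tcp_rot: [[-1.0, -0.0, -0.001], [-0.0, 1.0, 0.001], [0.001, 0.001, -1.0]]
force: [-0.9, 0.3, -2.3]
opening: 0.644
grasp_force: 30.0
```

```bash
python3 go.py .50 -.20 .20 t 178.5; python3 -c "
from h import *
r=deckR(np.radians(178.5));print(r.round(4));f=np.array([.6085,.0085,.0572])
for k in(.18,.10,.014):print(k,f+k*r[:,2])"
```

```text
sh [-0.1298  0.4049 -0.9405] turn [-0.0832 -0.0013  0.0041] | deg 30.0 t 6.8667 q [ -40.   38.  101.   -0.   41. -130.] F [-0.9  0.3 -2.3] p [ 0.4804 -0.2607  0.0589]
[[ 0.0227 -0.9997 -0.0131]
 [ 0.8657  0.0262 -0.4998]
 [ 0.5     0.      0.866 ]]
0.18 [ 0.60614407 -0.08146916  0.21308457]
0.1 [ 0.60719115 -0.04148287  0.14380254]
0.014 [0.60831676 0.0015024  0.06932436]
```

Emit:
{"api": "carry_out", "payload": {"deltas": [[[0,0,-0.25,0,0,0,1],[0,0.05,-0.5,0,0,0,1],[-0.05,0.15,-0.7,-0.015,0,0,1],[-0.13,0.3,-0.85,-0.03,0,0.001,1],[-0.13,0.4,-0.94,-0.045,0,0.002,1],[-0.13,0.4,-0.94,-0.06,-0.001,0.003,1],[-0.13,0.4,-0.94,-0.073,-0.001,0.004,1],[-0.13,0.4,-0.94,-0.083,-0.001,0.004,1],[-0.13,0.4,-0.94,-0.083,-0.001,0.004,1],[-0.13,0.4,-0.94,-0.083,-0.001,0.004,1]]]}}

```text
time_s: 7.7
position: [0.4999, -0.2015, 0.1991]
tcp_rot: [[-1.0, 0.024, 0.012], [0.027, 0.867, 0.497], [0.001, 0.497, -0.868]]
force: [-0.7, 1.0, -1.2]
opening: 0.644
grasp_force: 30.0
```

```bash
python3 go.py .6062 -.0815 .2131 t 178.5
```

```text
sh [-0.6873  0.7572  0.3251] turn [-0.0005 -0.0001 -0.0001] | deg 0.2 t 7.7 q [ -46.   33.   88.   21.   81. -142.] F [-0.7  1.  -1.2] p [ 0.4999 -0.2015  0.1991]
```

Emit:
{"api": "carry_out", "payload": {"deltas": [[[-0.1,0.11,0.04,0,0,0,1],[-0.2,0.22,0.09,0,0,0,1],[-0.32,0.35,0.14,0,0,0,1],[-0.44,0.48,0.2,0,0,0,1],[-0.55,0.6,0.26,0,0,0,1],[-0.63,0.7,0.3,0,0,0,1],[-0.687,0.757,0.325,-0.0005,0,0,1],[-0.687,0.757,0.325,-0.0005,0,0,1],[-0.687,0.757,0.325,-0.0005,0,0,1],[-0.687,0.757,0.325,-0.0005,0,0,1]]]}}

```text
time_s: 8.53
position: [0.6056, -0.0813, 0.2135]
tcp_rot: [[-1.0, 0.023, 0.012], [0.025, 0.866, 0.5], [0.001, 0.5, -0.866]]
force: [-0.7, -0.0, -1.6]
opening: 0.641
grasp_force: 30.0
```

```bash
python3 go.py .6072 -.0415 .1438 t 178.5;  python3 - <<'E'
from h import *
o=[]
s=telemetry.read_state();p=s["position"];T=np.array(s["tcp_rot"])
a=np.linspace(0,2*np.pi,60)
dk=deckR(np.radians(178.5));ft=np.array([.6085,.0085,.0572])
for n in("scene","top"):
    im=capture(n)[:,:,::-1];P=np.array([.607,-.02,.12]);x,y=proj(n,P)[0].astype(int);k=9 if n=="scene" else 6;w=22 if k==9 else 33
    w=44 if n=="scene" else 33
    c=cv2.resize(im[y-w:y+w,x-w:x+w],(400,400),interpolation=cv2.INTER_CUBIC);k=400/(2*w)
    for rad,z,q,M in((.028,.014,p,T),(.028,-.036,p,T),(.0075,.054,ft,dk),(.044,0,ft,dk)):
        l=np.c_[rad*np.cos(a),rad*np.sin(a),0*a+z]@M.T+q
        cv2.polylines(c,[np.int32(((proj(n,l)-[x-w,y-w]+.5)*k-.5).round())],True,(0,0,255),1)
    o.append(c)
cv2.imwrite("pics/g2.png",np.hstack(o))
E
```

```text
sh [-0.0042 -0.0024  0.5349] turn [ 0.     -0.0002  0.    ] | deg 0.1 t 8.5333 q [ -31.   35.   82.   26.   80. -128.] F [-0.7 -0.  -1.6] p [ 0.6056 -0.0813  0.2135]
```

View pics/g2.png

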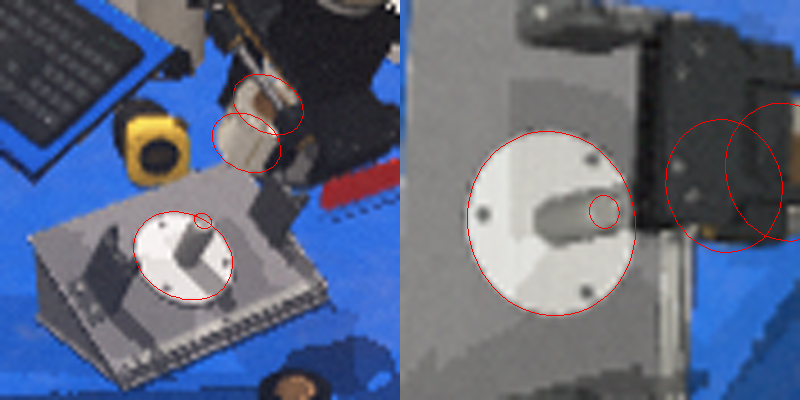

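Roll held coaxially (scene (250,130)) above the shaft. Its drawn circles fit, so approach the tip and feel by force.

Emit:
{"api": "carry_out", "payload": {"deltas": [[[-0.004,-0.002,0.1,0,0,0,1],[-0.004,-0.002,0.2,0,0,0,1],[-0.004,-0.002,0.3,0,0,0,1],[-0.004,-0.002,0.4,0,0,0,1],[-0.004,-0.002,0.5,0,0,0,1],[-0.004,-0.002,0.6,0,0,0,1],[-0.004,-0.002,0.66,0,0,0,1],[-0.004,-0.002,0.7,0,0,0,1],[-0.004,-0.002,0.72,0,0,0,1],[-0.004,-0.002,0.72,0,0,0,1]]]}}

```text
time_s: 9.47
position: [0.6082, -0.0272, 0.1197]
tcp_rot: [[-1.0, 0.023, 0.012], [0.026, 0.865, 0.501], [0.001, 0.501, -0.865]]
force: [-0.5, -0.3, -1.0]
opening: 0.645
grasp_force: 30.0
```

```bash
cat >> go.py <<'E'
f=np.array([.6085,.0085,.0572]);D=deckR(np.radians(178.5));q=D.T@(p-f);print("deck rel foot mm",(q*1e3).round(1),"h",round(q[2]*1e3-14,1),"F tool",(Rc.T@s["force"]).round(1),"M tool",(Rc.T@s["moment"]).round(2),"open",s["opening"])
E
python3 go.py .6072 -.0415 .1438 t 178.5;  python3 - <<'E'
from h import *
o=[]
for n in("scene","top"):
    im=capture(n)[:,:,::-1];x,y=proj(n,np.array([.607,-.02,.11]))[0].astype(int);w=30
    o.append(cv2.resize(im[y-w:y+w,x-w:x+w],(400,400),interpolation=cv2.INTER_CUBIC))
cv2.imwrite("pics/g3.png",np.hstack(o))
E
```

```text
sh [ 0.0042 -0.002  -0.1872] turn [ 0.0002 -0.0002 -0.    ] | deg 0.1 t 9.4667 q [ -27.   41.   88.   29.   68. -130.] F [-0.5 -0.3 -1. ] p [ 0.6082 -0.0272  0.1197]
deck rel foot mm [ 0.3 -0.6 71.9] h 57.9 F tool [ 0.5 -0.7  0.7] M tool [0.41 0.03 0.05] open 0.6446982214187358
```

View pics/g3.png

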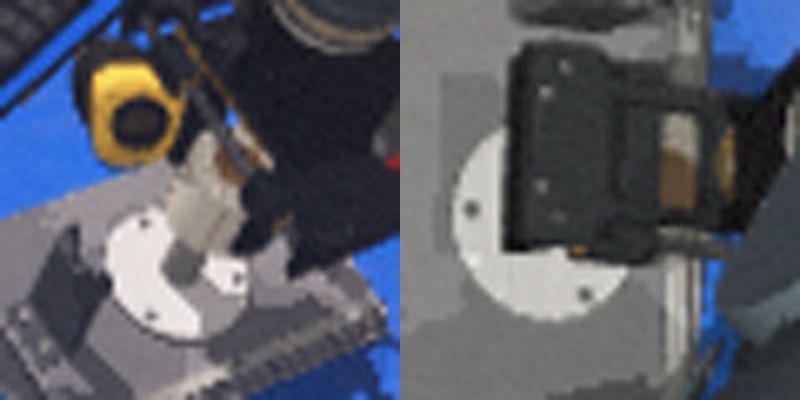

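Scene shows the roll's lower end at (197,222), in line with the shaft at (183,265). Feel in.

Emit:
{"api": "carry_out", "payload": {"deltas": [[[0,0,0.01,0,0,0,1],[0,0,0.02,0,0,0,1],[0,0,0.03,0,0,0,1],[0,0,0.04,0,0,0,1],[0,0,0.05,0,0,0,1],[0,0,0.06,0,0,0,1],[0,0,0.07,0,0,0,1],[0,0,0.08,0,0,0,1],[0,0,0.08,0,0,0,1],[0,0,0.08,0,0,0,1]]]}}

```text
time_s: 10.4
position: [0.6082, -0.021, 0.1094]
tcp_rot: [[-1.0, 0.022, 0.012], [0.025, 0.865, 0.501], [0.001, 0.501, -0.866]]
force: [-0.5, -1.0, -2.6]
opening: 0.638
grasp_force: 30.0
```

```bash
python3 go.py .6072 -.0415 .1438 t 178.5
```

```text
sh [ 0.0032 -0.0036 -0.2673] turn [ 0.0002 -0.0003  0.0001] | deg 0.1 t 10.4 q [ -26.   42.   88.   30.   67. -131.] F [-0.5 -1.  -2.6] p [ 0.6082 -0.021   0.1094]
deck rel foot mm [ 0.6 -0.4 59.9] h 45.9 F tool [ 0.5 -2.2  1.7] M tool [0.59 0.18 0.01] open 0.6379234865933983
```

Emit:
{"api": "carry_out", "payload": {"deltas": [[[0,0,0.01,0,0,0,1],[0,0,0.02,0,0,0,1],[0,0,0.03,0,0,0,1],[0,0,0.04,0,0,0,1],[0,0,0.05,0,0,0,1],[0,0,0.06,0,0,0,1],[0,0,0.07,0,0,0,1],[0,0,0.07,0,0,0,1],[0,0,0.07,0,0,0,1],[0,0,0.07,0,0,0,1]]]}}

```text
time_s: 11.23
position: [0.608, -0.0157, 0.1]
tcp_rot: [[-1.0, 0.022, 0.011], [0.025, 0.865, 0.501], [0.002, 0.501, -0.866]]
force: [-4.3, -3.4, -1.4]
opening: 0.642
grasp_force: 30.0
```

```bash
python3 go.py .6072 -.0415 .1438 t 178.5
```

```text
sh [ 0.0013 -0.0026 -0.339 ] turn [ 0.0001 -0.0004  0.    ] | deg 0.1 t 11.2333 q [ -26.   43.   89.   30.   66. -131.] F [-4.3 -3.4 -1.4] p [ 0.608  -0.0157  0.1   ]
deck rel foot mm [ 0.4 -0.1 49.2] h 35.2 F tool [ 4.2 -3.8 -0.6] M tool [ 0.97  0.8  -0.01] open 0.641855100330688
```

The roll is on the shaft, with a light side load. I'll ease 1 mm with the force and go on.

Emit:
{"api": "carry_out", "payload": {"deltas": [[[0.003,-0.003,0,0,0,0,1],[0.007,-0.007,0,0,0,0,1],[0.007,-0.007,0.01,0,0,0,1],[0.007,-0.007,0.02,0,0,0,1],[0.007,-0.007,0.03,0,0,0,1],[0.007,-0.007,0.04,0,0,0,1],[0.007,-0.007,0.05,0,0,0,1],[0.007,-0.007,0.06,0,0,0,1],[0.007,-0.007,0.07,0,0,0,1],[0.007,-0.007,0.07,0,0,0,1]]]}}

```text
time_s: 12.07
position: [0.608, -0.011, 0.0906]
tcp_rot: [[-1.0, 0.022, 0.013], [0.026, 0.865, 0.501], [0.0, 0.501, -0.865]]
force: [-0.5, 0.6, -2.2]
opening: 0.64
grasp_force: 30.0
```

```bash
python3 go.py .6072 -.0415 .1438 t 178.5
```

```text
sh [-2.000e-04  2.000e-03 -4.088e-01] turn [ 0.0002 -0.      0.0001] | deg 0.1 t 12.0667 q [ -25.   43.   89.   31.   64. -131.] F [-0.5  0.6 -2.2] p [ 0.608  -0.011   0.0906]
deck rel foot mm [-0.2  0.  38.7] h 24.7 F tool [ 0.5 -0.6  2.2] M tool [0.5  0.18 0.01] open 0.6401899851942959
```

Emit:
{"api": "carry_out", "payload": {"deltas": [[[0,0,0.016,0,0,0,1],[0,0,0.032,0,0,0,1],[0,0,0.048,0,0,0,1],[0,0,0.064,0,0,0,1],[0,0,0.08,0,0,0,1],[0,0,0.096,0,0,0,1],[0,0,0.112,0,0,0,1],[0,0,0.124,0,0,0,1],[0,0,0.135,0,0,0,1],[0,0,0.135,0,0,0,1]]]}}

```text
time_s: 12.9
position: [0.6078, -0.0009, 0.073]
tcp_rot: [[-1.0, 0.022, 0.012], [0.025, 0.865, 0.501], [0.001, 0.501, -0.865]]
force: [0.4, 1.0, -1.0]
opening: 0.647
grasp_force: 30.0
```

```bash
python3 go.py .6072 -.0415 .1438 t 178.5
```

```text
sh [-0.0023  0.0024 -0.544 ] turn [ 0.0002 -0.0002  0.0001] | deg 0.1 t 12.9 q [ -25.   45.   90.   31.   62. -132.] F [ 0.4  1.  -1. ] p [ 0.6078 -0.0009  0.073 ]
deck rel foot mm [-0.3  0.4 18.4] h 4.4 F tool [-0.3  0.4  1.4] M tool [ 0.45  0.01 -0.07] open 0.6465828851109492
```

Slowly to contact, 0.75 mm per row.

Emit:
{"api": "carry_out", "payload": {"deltas": [[[0,0,0.005,0,0,0,1],[0,0,0.01,0,0,0,1],[0,0,0.015,0,0,0,1],[0,0,0.02,0,0,0,1],[0,0,0.024,0,0,0,1],[0,0,0.028,0,0,0,1],[0,0,0.031,0,0,0,1],[0,0,0.034,0,0,0,1],[0,0,0.034,0,0,0,1],[0,0,0.034,0,0,0,1]]]}}

```text
time_s: 13.73
position: [0.608, 0.0013, 0.069]
tcp_rot: [[-1.0, 0.022, 0.012], [0.025, 0.865, 0.501], [0.0, 0.501, -0.866]]
force: [-1.1, -0.7, -0.8]
opening: 0.645
grasp_force: 30.0
```

```bash
python3 go.py .6072 -.0415 .1438 t 178.5
```

```text
sh [-0.0019  0.0027 -0.5745] turn [ 0.0002 -0.0001  0.0001] | deg 0.1 t 13.7333 q [ -24.   45.   90.   32.   62. -132.] F [-1.1 -0.7 -0.8] p [0.608  0.0013 0.069 ]
deck rel foot mm [-0.3  0.3 13.8] h -0.2 F tool [ 1.1 -1.   0.4] M tool [ 0.44  0.03 -0.  ] open 0.6452809640606393
```

Emit:
{"api": "carry_out", "payload": {"deltas": [[[0,0,0.003,0,0,0,1],[0,0,0.006,0,0,0,1],[0,0,0.009,0,0,0,1],[0,0,0.012,0,0,0,1],[0,0,0.015,0,0,0,1],[0,0,0.018,0,0,0,1],[0,0,0.02,0,0,0,1],[0,0,0.02,0,0,0,1],[0,0,0.02,0,0,0,1],[0,0,0.02,0,0,0,1]]]}}

```text
time_s: 14.57
position: [0.6081, 0.0014, 0.0689]
tcp_rot: [[-1.0, 0.021, 0.013], [0.025, 0.865, 0.5], [-0.001, 0.501, -0.866]]
force: [-5.8, -6.8, 14.6]
opening: 0.644
grasp_force: 30.0
```

```bash
python3 go.py .6072 -.0415 .1438 t 178.5
```

```text
sh [-0.0017  0.0024 -0.5755] turn [0.0001 0.     0.0003] | deg 0.1 t 14.5667 q [ -24.   45.   90.   32.   62. -132.] F [-5.8 -6.8 14.6] p [0.6081 0.0014 0.0689]
deck rel foot mm [-0.3  0.2 13.7] h -0.3 F tool [  5.6   1.3 -16.1] M tool [0.16 0.91 0.01] open 0.643581392842836
```

Contact (16 N axial). Relax, open slowly and back out.

Emit:
{"api": "carry_out", "payload": {"deltas": [[[0,0,-0.009,0,0,0,1],[0,0,-0.018,0,0,0,1],[0,0,-0.018,0,0,0,1],[0,0,-0.018,0,0,0,-0.5],[0,0,-0.018,0,0,0,-0.7],[0,0,-0.018,0,0,0,-1],[0,0,-0.018,0,0,0,-1],[0,0,-0.018,0,0,0,-1],[0,0,-0.018,0,0,0,-1],[0,0,-0.018,0,0,0,-1]]]}}

```text
time_s: 15.4
position: [0.608, 0.0017, 0.0685]
tcp_rot: [[-1.0, 0.022, 0.012], [0.025, 0.865, 0.501], [0.001, 0.501, -0.865]]
force: [-0.3, 0.0, -0.9]
opening: 0.984
grasp_force: 0.0
```

Emit:
{"api": "carry_out", "payload": {"deltas": [[[0,0,-0.06,0,0,0,-1],[0,0,-0.12,0,0,0,-1],[0,0,-0.2,0,0,0,-1],[0,0,-0.3,0,0,0,-1],[0,0,-0.45,0,0,0,-1],[0,0,-0.65,0,0,0,-1],[0,0,-0.85,0,0,0,-1],[0,0,-0.95,0,0,0,-1],[0,0,-1,0,0,0,-1],[0,0,-1,0,0,0,-1]]]}}

```text
time_s: 16.23
position: [0.6072, -0.0755, 0.2009]
tcp_rot: [[-1.0, 0.021, 0.017], [0.027, 0.867, 0.498], [-0.004, 0.499, -0.867]]
force: [-0.2, 0.3, -0.2]
opening: 1.0
grasp_force: 0.0
```

```bash
python3 go.py .47 .15 .22 d 89.5
```

```text
sh [0.9544 1.3466 0.6236] turn [ 0.0831  0.0014 -0.0027] | deg 29.9 t 16.2333 q [ -31.   36.   83.   27.   78. -128.] F [-0.2  0.3 -0.2] p [ 0.6072 -0.0755  0.2009]
deck rel foot mm [ -0.9  -0.9 166.5] h 152.5 F tool [0.2 0.1 0.3] M tool [ 0.32  0.01 -0.04] open 0.9997047073571214
```

Emit:
{"api": "carry_out", "payload": {"deltas": [[[0.1,0.2,-0.1,0.005,0,0,-1],[0.3,0.4,0,0.02,0,0,-1],[0.5,0.6,0.1,0.038,0,-0.001,-1],[0.7,0.8,0.2,0.055,0.001,-0.002,-1],[0.85,0.9,0.3,0.07,0.001,-0.002,-1],[0.95,1,0.4,0.083,0.0014,-0.0027,-1],[0.95,1,0.4,0.083,0.0014,-0.0027,-1],[0.95,1,0.4,0.083,0.0014,-0.0027,-1],[0.95,1,0.4,0.083,0.0014,-0.0027,-1],[0.95,1,0.4,0.083,0.0014,-0.0027,-1]]]}}

```text
time_s: 17.07
position: [0.4687, 0.0888, 0.2215]
tcp_rot: [[-1.0, 0.009, -0.004], [0.009, 1.0, 0.003], [0.004, 0.003, -1.0]]
force: [0.9, 0.4, -0.0]
opening: 1.001
grasp_force: 0.0
```

```bash
python3 go.py .4706 .3304 .09 d 89.4
```

```text
sh [-0.003   1.6076  0.8818] turn [ 0.0005 -0.0007  0.0003] | deg 0.3 t 17.0667 q [ -3.  19. 103.   0.  59. -92.] F [ 0.9  0.4 -0. ] p [0.4687 0.0888 0.2215]
deck rel foot mm [148.5 141.9 103.9] h 89.9 F tool [-0.9  0.4  0. ] M tool [ 0.05  0.06 -0.  ] open 1.0013050375094008
```

Emit:
{"api": "carry_out", "payload": {"deltas": [[[0,0.25,0,0.0005,-0.0007,0,-1],[0,0.5,0,0.0005,-0.0007,0,-1],[0,0.75,0,0.0005,-0.0007,0,-1],[0,1,0,0.0005,-0.0007,0,-1],[0,1,0.15,0.0005,-0.0007,0,-1],[0,1,0.3,0.0005,-0.0007,0,-1],[0,1,0.45,0.0005,-0.0007,0,-1],[0,1,0.45,0.0005,-0.0007,0,-1],[0,1,0.45,0.0005,-0.0007,0,-1],[0,1,0.45,0.0005,-0.0007,0,-1]]]}}

```text
time_s: 17.9
position: [0.4701, 0.2391, 0.1553]
tcp_rot: [[-1.0, 0.01, 0.001], [0.01, 1.0, 0.0], [-0.001, 0.0, -1.0]]
force: [-0.4, 0.2, -0.7]
opening: 1.001
grasp_force: 0.0
```

Emit:
{"api": "carry_out", "payload": {"deltas": [[[0,0.2,0,0,0,0,-1],[0,0.4,0,0,0,0,-1],[0,0.6,0,0,0,0,-1],[0,0.607,0.15,0,0,0,-1],[0,0.607,0.3,0,0,0,-1],[0,0.607,0.43,0,0,0,-1],[0,0.607,0.43,0,0,0,-1],[0,0.607,0.43,0,0,0,-1],[0,0.607,0.43,0,0,0,-1],[0,0.607,0.43,0,0,0,-1]]]}}

```text
time_s: 18.73
position: [0.4708, 0.3314, 0.0922]
tcp_rot: [[-1.0, 0.008, 0.003], [0.008, 1.0, 0.002], [-0.003, 0.002, -1.0]]
force: [0.8, -0.3, 0.2]
opening: 0.998
grasp_force: 0.0
```

```bash
python3 go.py .4706 .3304 .007 d 89.4
python3 - <<'E'
from h import *
o=[]
for n,P,w in(("scene",[.6,-.01,.08],40),("top",[.6,-.01,.08],40),("scene",[.47,.33,.02],40),("top",[.47,.33,.02],40)):
    im=capture(n)[:,:,::-1];x,y=proj(n,np.array(P))[0].astype(int)
    c=cv2.resize(im[y-w:y+w,x-w:x+w],(300,300),interpolation=cv2.INTER_CUBIC);k=300/(2*w)
    a=np.linspace(0,2*np.pi,60);D=deckR(np.radians(178.5));f=np.array([.6085,.0085,.0572])
    if P[0]>.5:
        l=(np.c_[.028*np.cos(a),.028*np.sin(a),0*a+.05])@D.T+f
        cv2.polylines(c,[np.int32(((proj(n,l)-[x-w,y-w]+.5)*k-.5).round())],True,(0,0,255),1)
    o.append(c)
cv2.imwrite("pics/g4.png",np.vstack([np.hstack(o[:2]),np.hstack(o[2:])]))
E
```

```text
sh [ 0.0029 -0.0074  0.5677] turn [0.0003 0.0005 0.0004] | deg 0.3 t 18.7333 q [ 24.  37.  96.   0.  47. -66.] F [ 0.8 -0.3  0.2] p [0.4708 0.3314 0.0922]
deck rel foot mm [ 293.9  146.2 -129.3] h -143.3 F tool [-0.8 -0.3 -0.2] M tool [-0.07  0.02 -0.01] open 0.9975954819371936
```

View pics/g4.png

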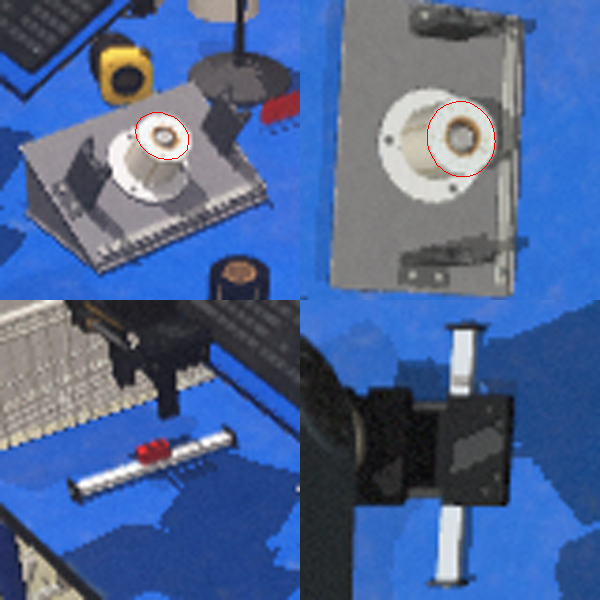

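The roll sits flat and coaxial (circle at scene (162,135)). The gripper is centred over the bar. Descend and grip.

Emit:
{"api": "carry_out", "payload": {"deltas": [[[0.003,-0.007,0.1,0,0,0,-1],[0.003,-0.007,0.2,0,0,0,-1],[0.003,-0.007,0.3,0,0,0,-1],[0.003,-0.007,0.4,0,0,0,-1],[0.003,-0.007,0.48,0,0,0,-1],[0.003,-0.007,0.53,0,0,0,-1],[0.003,-0.007,0.555,0,0,0,-0.5],[0.003,-0.007,0.568,0,0,0,0],[0.003,-0.007,0.568,0,0,0,0.3],[0.003,-0.007,0.568,0,0,0,0.5]]]}}

```text
time_s: 19.77
position: [0.4691, 0.3303, 0.0055]
tcp_rot: [[-1.0, 0.007, 0.001], [0.007, 1.0, 0.0], [-0.001, 0.0, -1.0]]
force: [-0.4, -1.0, 0.6]
opening: 0.78
grasp_force: 0.0
```

Emit:
{"api": "carry_out", "payload": {"deltas": [[[0,0,0,0,0,0,0.6],[0,0,0,0,0,0,0.8],[0,0,0,0,0,0,1],[0,0,0,0,0,0,1],[0,0,0,0,0,0,1],[0,0,0,0,0,0,1],[0,0,0,0,0,0,1],[0,0,0,0,0,0,1],[0,0,0,0,0,0,1],[0,0,0,0,0,0,1]]]}}

```text
time_s: 20.6
position: [0.4687, 0.3302, 0.005]
tcp_rot: [[-1.0, 0.007, 0.0], [0.007, 1.0, 0.0], [-0.0, 0.0, -1.0]]
force: [-0.8, -0.2, -0.3]
opening: 0.179
grasp_force: 30.0
```

```bash
python3 go.py .4706 .3304 .007 d 89.4
python3 - <<'E'
from h import *
im=cv2.cvtColor(capture("top"),cv2.COLOR_RGB2HSV).astype(float)
sat=im[:,:,1]; yaws=[]
pts=[]
for y in range(148,219):
    row=sat[y,238:262];i=np.where((row[:-1]>110)&(row[1:]<=110))[0]
    if len(i): i=i[-1];pts.append([238+i+(row[i]-110)/(row[i]-row[i+1]),y])
pts=np.array(pts);c=np.polyfit(pts[:,1],pts[:,0],1);e=pts[:,0]-np.polyval(c,pts[:,1]);k=abs(e)<.6;c=np.polyfit(pts[k,1],pts[k,0],1)
P=onplane("top",np.c_[np.polyval(c,[148,218]),[148,218]],np.array([0,0,.09]),np.array([0,0,1.]))
d=P[1]-P[0];print(len(pts),k.sum(),"yaw of deck y",np.degrees(np.arctan2(d[1],d[0]))%360)
E
```

```text
sh [-0.0125  0.0016 -0.0131] turn [0.     0.     0.0006] | deg 0.2 t 20.6 q [ 24.  45.  98.   0.  37. -66.] F [-0.8 -0.2 -0.3] p [0.4687 0.3302 0.005 ]
deck rel foot mm [ 249.2  148.1 -204.1] h -218.1 F tool [ 0.8 -0.2  0.3] M tool [-0.14  0.04  0.01] open 0.17878521954016935
71 71 yaw of deck y 178.67340125144466
```

Emit:
{"api": "carry_out", "payload": {"deltas": [[[0,0,-0.05,0,0,0,1],[0,0,-0.15,0,0,0,1],[0,0,-0.3,0,0,0,1],[0,0,-0.5,0,0,0,1],[0,0,-0.7,0,0,0,1],[0,-0.1,-0.9,0,0,0,1],[0,-0.3,-1,0,0,0,1],[0,-0.5,-1,0,0,0,1],[0,-0.7,-1,0,0,0,1],[0,-0.9,-1,0,0,0,1]]]}}

```text
time_s: 21.48
position: [0.4674, 0.1939, 0.156]
tcp_rot: [[-1.0, 0.006, 0.001], [0.006, 1.0, 0.0], [-0.001, 0.0, -1.0]]
force: [0.9, -0.4, -1.5]
opening: 0.175
grasp_force: 30.0
```

```bash
python3 -c "
from h import *
r=deckR(np.radians(178.6));f=np.array([.6085,.0085,.0572])
for k in(.18,.085,.0566):print(k,f+r@[-.0003,.0022,k])"; python3 go.py .50 .06 .24 d 89.4;python3 go.py .604 -.0817 .2131 t 178.6
```

```text
0.18 [ 0.60409541 -0.08167911  0.21293457]
0.085 [ 0.60525594 -0.03419329  0.13066216]
0.0566 [ 0.60560288 -0.01999753  0.10606704]
sh [-0.2236 -0.8915 -0.5595] turn [0.     0.0002 0.0007] | deg 0.3 t 21.4833 q [ 10.  27. 103.  -0.  50. -80.] F [ 0.9 -0.4 -1.5] p [0.4674 0.1939 0.156 ]
deck rel foot mm [206.8 145.9  -5.2] h -19.2 F tool [-0.9 -0.4  1.5] M tool [-0.05 -0.03  0.01] open 0.17508416929355602
sh [-0.9224 -1.832  -0.3794] turn [-0.0833 -0.0006  0.0029] | deg 30.0 t 21.4833 q [ 10.  27. 103.  -0.  50. -80.] F [ 0.9 -0.4 -1.5] p [0.4674 0.1939 0.156 ]
deck rel foot mm [206.8 145.9  -5.2] h -19.2 F tool [-0.9 -0.4  1.5] M tool [-0.05 -0.03  0.01] open 0.17508416929355602
```

Emit:
{"api": "carry_out", "payload": {"deltas": [[[0,-0.1,-0.2,0,0,0,1],[0,-0.2,-0.4,0,0,0,1],[-0.05,-0.35,-0.55,0,0,0,1],[-0.1,-0.55,-0.6,0,0,0,1],[-0.15,-0.75,-0.6,0,0,0,1],[-0.22,-0.9,-0.6,0,0,0,1],[-0.22,-0.95,-0.6,0,0,0,1],[-0.22,-0.95,-0.6,0,0,0,1],[-0.22,-0.95,-0.6,0,0,0,1],[-0.22,-0.95,-0.6,0,0,0,1]]]}}

```text
time_s: 22.32
position: [0.4987, 0.0534, 0.2448]
tcp_rot: [[-1.0, 0.006, -0.002], [0.006, 1.0, 0.001], [0.002, 0.001, -1.0]]
force: [-0.0, -1.4, -1.2]
opening: 0.183
grasp_force: 30.0
```

```bash
python3 go.py .604 -.0817 .2131 t 178.6
```

```text
sh [-0.7081 -0.8966  0.2095] turn [-0.0832 -0.001   0.0028] | deg 30.0 t 22.3167 q [ -7.  19.  98.   0.  63. -96.] F [-0.  -1.4 -1.2] p [0.4987 0.0534 0.2448]
deck rel foot mm [130.2 111.  141.4] h 127.4 F tool [ 0.  -1.4  1.2] M tool [-0.05  0.04 -0.02] open 0.18339821823233715
```

Emit:
{"api": "carry_out", "payload": {"deltas": [[[-0.08,-0.1,0,-0.01,0,0,1],[-0.16,-0.2,0.02,-0.02,0,0.001,1],[-0.26,-0.33,0.05,-0.03,0,0.001,1],[-0.36,-0.46,0.08,-0.042,0,0.001,1],[-0.46,-0.6,0.12,-0.054,-0.001,0.002,1],[-0.56,-0.72,0.16,-0.066,-0.001,0.002,1],[-0.65,-0.83,0.19,-0.077,-0.001,0.003,1],[-0.708,-0.897,0.21,-0.083,-0.001,0.0028,1],[-0.708,-0.897,0.21,-0.0832,-0.001,0.0028,1],[-0.708,-0.897,0.21,-0.0832,-0.001,0.0028,1]]]}}

```text
time_s: 23.15
position: [0.6047, -0.0823, 0.2124]
tcp_rot: [[-1.0, 0.022, 0.012], [0.025, 0.866, 0.5], [0.001, 0.5, -0.866]]
force: [-0.6, 0.1, -1.7]
opening: 0.18
grasp_force: 30.0
```

```bash
python3 go.py .6053 -.0342 .1307 t 178.6
```

```text
sh [0.0038 0.0056 0.632 ] turn [ 0.     -0.0001 -0.0002] | deg 0.1 t 23.15 q [ -31.   35.   82.   26.   80. -128.] F [-0.6  0.1 -1.7] p [ 0.6047 -0.0823  0.2124]
deck rel foot mm [ -1.1   1.4 179.8] h 165.8 F tool [ 0.6 -0.8  1.5] M tool [0.37 0.08 0.01] open 0.17952190228637568
```

Emit:
{"api": "carry_out", "payload": {"deltas": [[[0.002,0.002,0.08,0,0,0,1],[0.004,0.006,0.16,0,0,0,1],[0.004,0.006,0.25,0,0,0,1],[0.004,0.006,0.34,0,0,0,1],[0.004,0.006,0.43,0,0,0,1],[0.004,0.006,0.51,0,0,0,1],[0.004,0.006,0.57,0,0,0,1],[0.004,0.006,0.61,0,0,0,1],[0.004,0.006,0.632,0,0,0,1],[0.004,0.006,0.632,0,0,0,1]]]}}

```text
time_s: 23.98
position: [0.6054, -0.034, 0.1313]
tcp_rot: [[-1.0, 0.021, 0.013], [0.025, 0.866, 0.499], [-0.001, 0.5, -0.866]]
force: [-0.3, 0.2, -1.3]
opening: 0.185
grasp_force: 30.0
```

```bash
python3 go.py .6056 -.02 .1061 t 178.6
python3 - <<'E'
from h import *
s=telemetry.read_state();p=s["position"];T=np.array(s["tcp_rot"])
D=deckR(np.radians(178.6));f=np.array([.6085,.0085,.0572]);o=[]
# bar model in tool: bar y = tool x (shifted -1.9mm), bar z = -tool z, origin tool z=+.005
B=lambda bx,by,bz:np.array([by-.0019,bx,.005-bz])
L=[(np.array([B(-.008,-.0975,.016),B(.008,-.0975,.016),B(.008,.0975,.016),B(-.008,.0975,.016)]),p,T,(0,0,255))]
for sg in(1,-1):
    L.append((np.array([[-.021,sg*.084,0],[-.021,sg*.084,.072],[-.015,sg*.084,.072],[-.01,sg*.084,.066],[-.01,sg*.084,.058],[.01,sg*.084,.058],[.01,sg*.084,.066],[.015,sg*.084,.072],[.021,sg*.084,.072],[.021,sg*.084,0]])+[-.0003,.0003,-.0005],f,D,(0,255,255)))
    L.append((np.array([B(a,sg*.0975,b) for a,b in((-.013,0),(.013,0),(.013,.022),(-.013,.022),(-.013,0))]),p,T,(0,255,0)))
for n,w,h in(("scene",40,44),("top",32,44)):
    im=capture(n)[:,:,::-1];x,y=proj(n,np.array([.607,-.022,.11]))[0].astype(int);k=6.8
    c=cv2.resize(im[y-h:y+h,x-w:x+w],None,fx=k,fy=k,interpolation=cv2.INTER_CUBIC)[:600,:]
    raw=c.copy()
    for l,q,M,col in L: cv2.polylines(c,[np.int32(((proj(n,l@M.T+q)-[x-w,y-h]+.5)*k-.5).round())],False,col,1)
    o.append(c)
g=np.hstack(o);cv2.imwrite("pics/g5.png",cv2.resize(g,(800,int(g.shape[0]*800/g.shape[1])),interpolation=cv2.INTER_AREA))
E
```

```text
sh [ 0.0012 -0.003   0.1925] turn [-0.0001  0.0001  0.    ] | deg 0.0 t 23.9833 q [ -27.   40.   87.   29.   69. -130.] F [-0.3  0.2 -1.3] p [ 0.6054 -0.034   0.1313]
deck rel foot mm [ 0.2  2.  85.5] h 71.5 F tool [ 0.3 -0.5  1.3] M tool [ 0.37  0.02 -0.05] open 0.18509433312229423
```

Emit:
{"api": "carry_out", "payload": {"deltas": [[[0.001,-0.003,0.01,0,0,0,1],[0.001,-0.003,0.02,0,0,0,1],[0.001,-0.003,0.03,0,0,0,1],[0.001,-0.003,0.04,0,0,0,1],[0.001,-0.003,0.05,0,0,0,1],[0.001,-0.003,0.06,0,0,0,1],[0.001,-0.003,0.07,0,0,0,1],[0.001,-0.003,0.08,0,0,0,1],[0.001,-0.003,0.09,0,0,0,1],[0.001,-0.003,0.09,0,0,0,1]]]}}

```text
time_s: 24.92
position: [0.6056, -0.0282, 0.1196]
tcp_rot: [[-1.0, 0.021, 0.013], [0.025, 0.866, 0.499], [-0.001, 0.5, -0.866]]
force: [0.7, 0.4, -0.6]
opening: 0.177
grasp_force: 30.0
```

```bash
python3 go.py .6056 -.02 .1061 t 178.6
```

```text
sh [0.0012 0.0023 0.105 ] turn [-0.0001  0.0002 -0.    ] | deg 0.1 t 24.9167 q [ -27.   41.   88.   29.   68. -131.] F [ 0.7  0.4 -0.6] p [ 0.6056 -0.0282  0.1196]
deck rel foot mm [-0.6  2.  72.4] h 58.4 F tool [-0.7  0.1  0.7] M tool [ 0.36 -0.07 -0.05] open 0.1766926180838275
```

The plates passed beside the posts without contact. Go on 9 mm into the slots.

Emit:
{"api": "carry_out", "payload": {"deltas": [[[0.001,0.002,0.007,0,0,0,1],[0.001,0.002,0.014,0,0,0,1],[0.001,0.002,0.021,0,0,0,1],[0.001,0.002,0.028,0,0,0,1],[0.001,0.002,0.035,0,0,0,1],[0.001,0.002,0.042,0,0,0,1],[0.001,0.002,0.05,0,0,0,1],[0.001,0.002,0.055,0,0,0,1],[0.001,0.002,0.06,0,0,0,1],[0.001,0.002,0.06,0,0,0,1]]]}}

```text
time_s: 25.75
position: [0.6057, -0.0236, 0.1121]
tcp_rot: [[-1.0, 0.021, 0.014], [0.025, 0.866, 0.499], [-0.001, 0.499, -0.866]]
force: [-0.1, -0.0, -1.0]
opening: 0.183
grasp_force: 30.0
```

```bash
python3 go.py .6056 -.02 .1061 t 178.6
```

```text
sh [0.0012 0.0008 0.0467] turn [-0.0001  0.0002 -0.    ] | deg 0.1 t 25.75 q [ -27.   41.   88.   29.   67. -131.] F [-0.1 -0.  -1. ] p [ 0.6057 -0.0236  0.1121]
deck rel foot mm [-0.4  2.  63.6] h 49.6 F tool [ 0.1 -0.5  0.9] M tool [0.31 0.01 0.01] open 0.18343268969947293
```

In the slots, free of load. 7 mm to the floors; stop a touch past.

Emit:
{"api": "carry_out", "payload": {"deltas": [[[0,0,0.007,0,0,0,1],[0,0,0.014,0,0,0,1],[0,0,0.021,0,0,0,1],[0,0,0.028,0,0,0,1],[0,0,0.034,0,0,0,1],[0,0,0.04,0,0,0,1],[0,0,0.045,0,0,0,1],[0,0,0.05,0,0,0,1],[0,0,0.053,0,0,0,1],[0,0,0.053,0,0,0,1]]]}}

```text
time_s: 26.58
position: [0.6059, -0.0205, 0.1066]
tcp_rot: [[-1.0, 0.02, 0.014], [0.025, 0.866, 0.499], [-0.002, 0.499, -0.867]]
force: [-2.0, -4.1, 6.7]
opening: 0.178
grasp_force: 30.0
```

```bash
python3 go.py .6056 -.02 .1061 t 178.6
```

```text
sh [0.0019 0.0009 0.0045] turn [-0.0002  0.0003  0.0001] | deg 0.1 t 26.5833 q [ -26.   42.   89.   30.   66. -131.] F [-2.  -4.1  6.7] p [ 0.6059 -0.0205  0.1066]
deck rel foot mm [-0.4  1.9 57.3] h 43.3 F tool [ 1.9 -0.3 -7.9] M tool [0.24 0.49 0.02] open 0.17847662346586798
```

Seated, with floor contact within 1 mm of the expected depth. Relax, open and retreat.

Emit:
{"api": "carry_out", "payload": {"deltas": [[[0,0,0.003,0,0,0,1],[0,0,0.003,0,0,0,1],[0,0,-0.003,0,0,0,1],[0,0,-0.003,0,0,0,0.5],[0,0,-0.003,0,0,0,0.2],[0,0,-0.003,0,0,0,-0.2],[0,0,-0.003,0,0,0,-0.5],[0,0,-0.003,0,0,0,-0.5],[0,0,-0.003,0,0,0,-0.5],[0,0,-0.003,0,0,0,-0.5]]]}}

```text
time_s: 27.42
position: [0.6058, -0.0198, 0.1056]
tcp_rot: [[-1.0, 0.021, 0.014], [0.025, 0.866, 0.499], [-0.001, 0.499, -0.866]]
force: [0.4, 0.7, -0.2]
opening: 0.619
grasp_force: 0.0
```

Emit:
{"api": "carry_out", "payload": {"deltas": [[[0,0,-0.04,0,0,0,-0.5],[0,0,-0.1,0,0,0,-0.5],[0,0,-0.18,0,0,0,-0.5],[0,0,-0.28,0,0,0,-0.5],[0,0,-0.4,0,0,0,-0.5],[0,0,-0.55,0,0,0,-0.5],[0,0,-0.75,0,0,0,-0.5],[0,0,-0.9,0,0,0,-0.5],[0,0,-1,0,0,0,-0.5],[0,0,-1,0,0,0,-0.5]]]}}

```text
time_s: 28.25
position: [0.6059, -0.0982, 0.24]
tcp_rot: [[-1.0, 0.019, 0.022], [0.028, 0.869, 0.495], [-0.01, 0.495, -0.869]]
force: [0.0, -0.3, -0.1]
opening: 0.751
grasp_force: 0.0
```

Emit:
{"api": "carry_out", "payload": {"deltas": [[[0,-0.2,-0.1,0,0,0,-0.5],[0,-0.4,-0.2,0,0,0,-0.5],[0,-0.6,-0.3,0,0,0,-0.5],[0,-0.8,-0.3,0,0,0,-0.5],[0,-1,-0.3,0,0,0,-0.5],[0,-1,-0.3,0,0,0,-0.5],[0,-1,-0.3,0,0,0,-0.5],[0,-1,-0.3,0,0,0,-0.5],[0,-1,-0.3,0,0,0,-0.5],[0,-1,-0.3,0,0,0,-0.5]]]}}

```text
time_s: 29.08
position: [0.6002, -0.2459, 0.2006]
tcp_rot: [[-1.0, 0.02, 0.014], [0.024, 0.866, 0.499], [-0.002, 0.499, -0.867]]
force: [-0.1, -0.1, 0.2]
opening: 0.753
grasp_force: 0.0
```

Run:
```python
from h import *
D=deckR(np.radians(178.6));f=np.array([.6085,.0085,.0572])+D@[-.0003,.0003,-.0005];o=[]
B=lambda a,b,c:f+D@np.array([a,b,c+.052])
L=[np.array([B(-.008,-.0975,.016),B(.008,-.0975,.016),B(.008,.0975,.016),B(-.008,.0975,.016),B(-.008,-.0975,.016)]),np.array([B(-.008,-.018,.035),B(.008,-.018,.035),B(.008,.018,.035),B(-.008,.018,.035),B(-.008,-.018,.035)])]
for n,w,h in(("scene",36,36),("top",22,36)):
    im=capture(n)[:,:,::-1];x,y=proj(n,np.array([.607,-.022,.11]))[0].astype(int);k=6.8
    c=cv2.resize(im[y-h:y+h,x-w:x+w],None,fx=k,fy=k,interpolation=cv2.INTER_CUBIC)
    for l in L: cv2.polylines(c,[np.int32(((proj(n,l)-[x-w,y-h]+.5)*k-.5).round())],False,(0,255,0),1)
    o.append(c)
g=np.hstack(o);print(g.shape);cv2.imwrite("pics/g6.png",g[:600,:800])
print(telemetry.read_state()["force"].round(1))
```

```text
(490, 789, 3)
[ 0.2 -0.9  0.4]
```

View pics/g6.png

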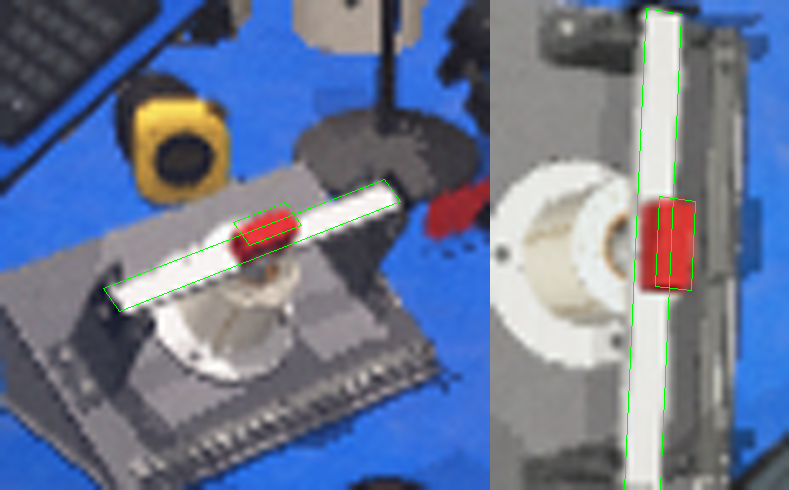

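The bar's outline matches the seated model in both views (scene (105..400, 180..310)), grip outward. The roll is underneath and the arm is clear. Handing in.

```bash
python3 -c "
from rig import *
print(job.hand_in())"
```

```text
the job is handed in; nothing more can be done
None
```

The job is handed in at about 29 s of the 62 s allowed, though the judge returned no verdict: the white roll sits flat on the turntable, the keeper bar lies in both post slots with its red grip outward, and the arm is clear.

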